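Take the tray stand back one notch

ROBOT

A 7-joint arm with a two-finger parallel gripper is mounted at the origin on the work surface. World frame = base frame: x ahead of the robot, y to its left, z up, the work surface at z = 0. Lengths are in m, angles in rad, forces in N, time in s.
With the tool pointing down it reaches from about 0.35 to 0.775 m from the base axis. Payload 3.1 kg.
Tool frame: the origin (TCP) lies on the centre line of the jaws, within the pads' length; the fingertips stand robot.tip_extent ahead of it and the grasp point (between the pads) lies 8 mm behind it (robot.tip_extent is the distance from the TCP to the fingertips, in m); z points along the fingers, y is the direction in which the jaws open and shut (so a half turn about z gives the same grasp; the last joint's range is limited). The gripper opens to 85 mm and grips with 20 to 120 N. Pads are 22 mm wide; open, the fingers measure 114 mm over their backs; the gripper's body (76 mm by 85 mm) begins 54 mm behind the grasp point. The pads swing forward as they close: fully open they stand 13 mm farther back than shut.
Start: joints at [-1.143, 0.311, 0.014, 1.512, -0.004, 1.319, -0.027], TCP at [0.249, 0.49, 0.242] pointing down, gripper open.
Joint ranges: [-2.7, 2.7], [-0.3, 1.91], [-1.27, 1.3], [0.12, 2.57], [-1.44, 4.58], [0.2, 2.03], [-3.05, 3.05]. Speed limits (rad/s): [2.79, 2.79, 3.14, 3.14, 3.14, 3.14, 3.14].

INTERFACE

Orientations are given as a unit quaternion [w, x, y, z].
In Python, from bench import robot gives the robot as it stands. The module is installed in compiled form; this text tells all that it offers.
- The arm moves only by the tool move_arm, never from a script. Its argument "increments" is a list of rows, each a list of 3 entries, a list of its own where there are three numbers: the closure, from -1 (fully open) to 1 (shut), then the shift along the tool's x, y, z in units of 25 mm (1.0 is 25 mm), then the turn, a rotation vector about the tool's x, y, z in units of 8 degrees (1.0 is 8 degrees). A call has 1 to 20 rows; each row is the pose to reach, as a shift and turn from the pose measured when the call began, along the tool's axes at that moment; what a row does not reach only later rows make up. A row lasts 1/10 s, in which the tool goes at most 50 mm and 8.59 degrees, less where a joint would pass 70% of its speed; a pose out of reach is approached as far as the arm can. A call with a gripper value outside its range is refused whole. The fingers move at their own pace and stop on an object; "grip_force" is the grip in N (left out, the last holds). Time passes only in rows, so rows that repeat a pose let the fingers close. It gives the time, the measured TCP pose, the force and the opening at its end, in the units of the state.
- robot.state(): the state, without advancing time (a new reading comes with each control period).
- robot.capture(name): name is "side" or "top"; returns the picture (420x560x3 uint8, red, green, blue); there is no depth.
- robot.camera_model(name): a dict with "camera_matrix" (3x3 intrinsics, pixels), "extrinsics" (4x4, takes a point from world to camera coordinates). Camera axes: x right, y down, z forward; pixel columns grow to the right and rows downward; lengths in m; the calibration is good to about 2 mm. A picture is of the moment at which its call begins. camera_model takes no time and is no camera call.
- robot.finish_job(): hands the job in, once; it reports no verdict.
The state is a dict: "time_s": time; "joint_pos": joint angles; "qvel": joint speeds; "joint_efforts": joint torques, N m; "position": TCP position; "eef_rot": TCP orientation; "ft_force": force on the tool from outside, world axes, zero at the start; "torque": the same for the moment, N m; "grip_width": opening from 0.0 (shut) to 1.0 (fully open).
Only numpy, scipy, OpenCV 4.12 (cv2) and the standard library are available. Lean on these libraries where they do the work, as an engineer would, in place of code of your own. Each camera call takes 0.05 s, during which the arm holds its last target. There are 200 camera calls.

TASK

The tilting index stand that holds the round tray has been clicked one notch too far. With a fingertip, lift the red pawl out of the ratchet wheel and throw it right over onto its rest, push the wheel back one notch (anticlockwise seen from above), then flip the pawl back so that it drops fully into the new notch and the wheel is locked one notch back. Only push with the finger, do not grip or force anything, do not turn the wheel more than that one notch, and leave the loose tools and stock on the bench where they are.

Things in the scene. Friction and masses are not known exactly. Their poses are not given: they have to be found in the camera images.
- hub (a point): Point on the ratchet wheel's axis, level with the wheel's upper face. Fixed axes: x up the slope of the bed (away from the robot), y across it to the left, z square off the bed, upwards. Steel wheel, 14 mm thick, 12 saw teeth on its edge: root radius 118 mm, tip radius 132 mm, pitch 0.524 rad. Its underside clears the bed by 12 mm.
- bed: Green bed plate under the wheel, 285 x 285 mm, tilted 0.45 rad with its low edge towards the robot, plus an ear to the left (to 242 mm left of the hub) that carries the pawl. Origin: on the wheel's axis in the bed's upper face, 26 mm under hub. Axes as hub.
- wheel (a joint): Turn of the wheel, rad; grows anticlockwise seen from above = backwards, the way the seated pawl blocks. 0: a tooth bears on the seated pawl; starts at -0.14 to -0.05 (slack). One notch back is 0.524: from 0.33 to 0.51 the pawl drops fully into the new notch, past 0.52 it lands on a tooth tip. Pawl off, it stays where left; friction 0.14 N m. Turned forwards (negative) it clicks under the pawl.
- pawl (a joint): Swing of the pawl, rad, anticlockwise seen from above as it lifts. 0 (within 0.02): seated, arm pointing 50 degrees to the right of straight up the slope. Only its weight (about 0.14 kg) on the sloping bed holds it in. At 0.87 it points straight up the slope, balanced; past that it falls over to the left by itself and stays at 1.40 against its rest post.
- pivot (a point): Pivot of the pawl on the bed's left ear, on the pivot's axis (parallel to hub z), level with the wheel's upper face; axes as hub. The pawl is a red bar 12 mm wide and 12 mm thick, upper face 2 mm below this point, steel nose 88 mm from the pivot. The rest post is about 38 mm from the pivot, up the slope and left, no higher than the wheel's upper face; the bolt head stands 6 mm above this point.
- finger_pin (a point): Upright finger pin on the pawl, 58 mm from the pivot along the arm: steel with a red cap, diameter 12 mm (cap 14), square to the bed. This point: on its axis, 18 mm above the wheel's upper face; the pin reaches from 2 mm below that face to 36 mm above it. Pushing it sideways swings the pawl. Above the wheel's upper face the room round the pin is free for 30 mm.
- buffer (a point): One of three upright black rubber buffers on the wheel, 120 degrees apart, holding the tray: the one at the wheel's right at the start. Cylinder, 20 mm across, axis 108 mm from the hub's axis, square to the bed. This point: on its axis, 40 mm above the wheel's upper face; its top is 10 mm higher, the tray rim 17 mm lower. Pushed up the slope (away from the robot) it turns the wheel back.
- tray (a point): Centre of the round wooden tray clamped on the wheel, level with its rim, 23 mm above the wheel's upper face; rim radius 95 mm. It turns with the wheel and the three buffers.
- spare_buffer: Loose: a spare black rubber buffer, 20 mm across, 50 mm high, standing near the front left of the stand; origin under its centre. Leave alone.
- chisel: Loose: wood chisel, 230 mm long, 30 mm thick, wooden handle, lying to the right of the stand; origin under its middle, x towards the blade. Leave alone.
- mallet: Loose: wooden mallet, 310 mm long, head 75 x 125 x 60 mm, lying on the right of the bench; origin on the bench under the handle, x towards the head. Leave alone.
- glue: Loose: yellow glue bottle with a red cap, 64 mm across, 190 mm high; origin under its centre. Leave alone.
- stave: Loose: tapered light wooden stave, 180 x 48 x 13 mm, lying on the left; origin under its centre. Leave alone.
- dish: Loose: small wooden dish, 150 mm across, 30 mm high; origin under its centre. Leave alone.
- brush: Loose: bench brush with a wooden handle, lying behind the stand; origin under its middle. Leave alone.
- wax: Loose: amber wax jar with an aluminium cap, 72 mm across, 60 mm high; origin under its centre. Leave alone.

How it is judged:
By the outcome, as a careful person would: the job done as asked, in the order asked, and still so for the second after the job is handed in, with the robot touching nothing.
It also fails if it takes over 62 s, if anything falls off the work surface, if the arm or the gripper's body presses on something with over 40 N, if the wrist force passes 120 N, or if a joint passes its speed limit or range.

## Working session

There is one attempt and no reset: what is moved stays moved. The work goes in short steps, Python scripts to look and compute and a tool call to move; the robot and the scene stay as the last step left them, time stands still between calls to the robot, and variables do not carry over. Pictures are saved under pics/ and viewed, about 8 in all and at most 12, crops included, and the job is handed in when it is done.

Besides the shell and the picture viewer there is one more tool, called by a JSON object that holds its "name" and its "arguments", one argument or row to a line. move_arm: Moves the arm, as the interface text tells. Its arguments: {"type":"object","properties":{"increments":{"type":"array"},"grip_force":{"type":"number"}},"required":["increments"]}

```bash
mkdir -p pics; python3 - <<'E'
from bench import robot
import cv2,numpy as np
for n in("side","top"):
    im=robot.capture(n);cv2.imwrite(f"pics/{n}0.png",cv2.resize(im[:,:,::-1],(784,588),interpolation=cv2.INTER_CUBIC))
    m=robot.camera_model(n);print(n,np.round(m["camera_matrix"],1).tolist(),np.round(m["extrinsics"],4).tolist())
s=robot.state();print({k:np.round(v,3).tolist() for k,v in s.items()},robot.tip_extent)
E
```

```text
side [[467.1, 0.0, 284.2], [0.0, 467.1, 203.7], [0.0, 0.0, 1.0]] [[-0.9896, -0.1434, 0.0135, 0.5214], [-0.0913, 0.5516, -0.8291, 0.1903], [0.1115, -0.8217, -0.5589, 1.2875], [0.0, 0.0, 0.0, 1.0]]
top [[485.5, 0.0, 283.5], [0.0, 485.5, 203.1], [0.0, 0.0, 1.0]] [[-0.0047, -1.0, 0.0042, -0.0711], [-0.9982, 0.0045, -0.0606, 0.5293], [0.0606, -0.0045, -0.9982, 1.5802], [0.0, 0.0, 0.0, 1.0]]
{'time_s': 0.1, 'joint_pos': [-1.143, 0.312, 0.014, 1.513, -0.004, 1.319, -0.027], 'qvel': [0.001, -0.001, -0.002, -0.004, 0.001, -0.001, -0.001], 'joint_efforts': [0.001, -38.086, 0.146, -23.124, 0.012, 0.008, -0.0], 'position': [0.249, 0.49, 0.241], 'eef_rot': [-0.0, 0.233, 0.973, -0.001], 'ft_force': [-0.765, -0.081, 0.592], 'torque': [0.05, 0.002, -0.041], 'grip_width': 0.998} 0.011
```

View pics/side0.png

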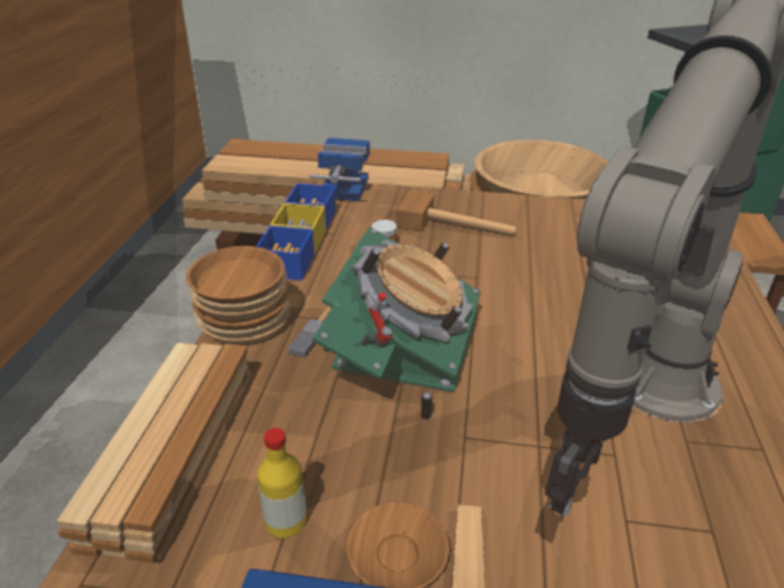

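View pics/top0.png

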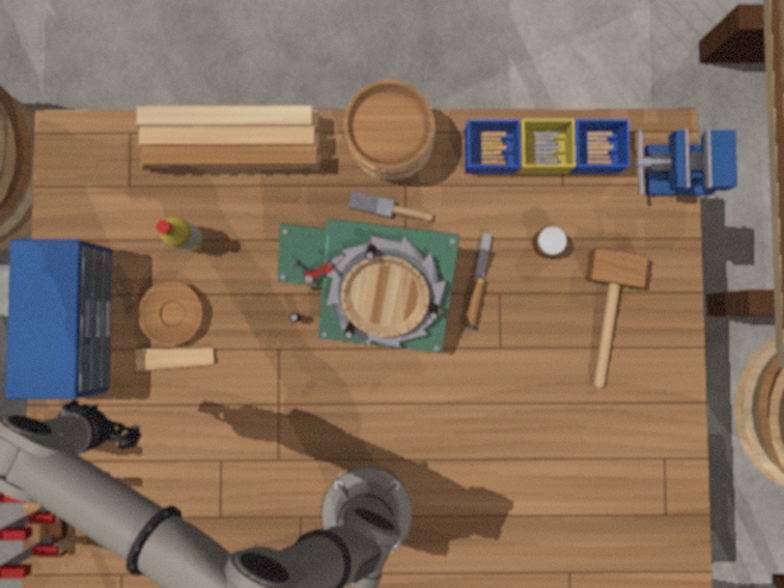

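Both views show the stand: the tray at about (385,297) in the top view and (420,280) in the side view, with the red pawl to its left. I'll zoom in next.

```bash
python3 - <<'E'
from bench import robot
import cv2,numpy as np
for n,(x,y) in dict(top=(195,150),side=(222,160)).items():
    im=robot.capture(n)[y:y+110,x:x+145,::-1]
    im=cv2.resize(im,None,fx=5.4,fy=5.4,interpolation=cv2.INTER_CUBIC)
    for u in range(0,145,10):
        cv2.putText(im,str(x+u),(int(u*5.4),8),0,.3,(255,255,255));cv2.line(im,(int((u+.5)*5.4),10),(int((u+.5)*5.4),14),(255,255,255))
    for v in range(10,110,10): cv2.putText(im,str(y+v)+"-",(0,int((v+.5)*5.4)+3),0,.3,(255,255,255))
    cv2.imwrite(f"pics/{n}1.png",im)
E
```

```text
(no output)
```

View pics/top1.png

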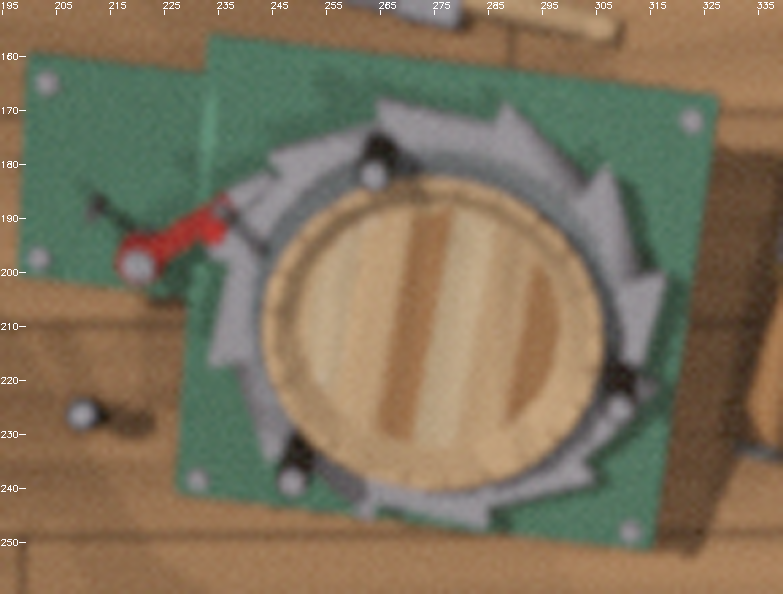

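View pics/side1.png

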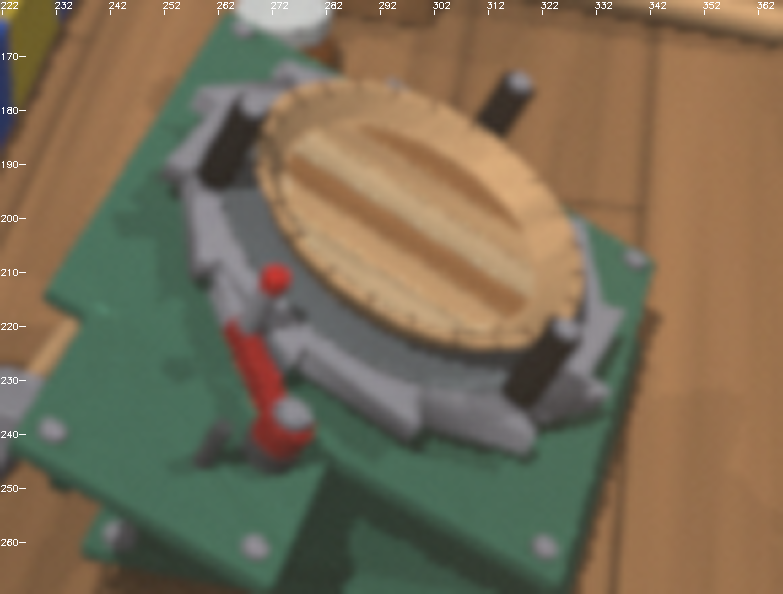

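Readings, in zoomed pixels:
- **Top view:** buffer tops (375,175), (621,409) and (291,482). Bolt (139,265), pin cap about (215,230), and the bed corners.
- **Side view:** buffer tops (252,103), (519,80) and (567,328). Bolt (293,413), pin cap (275,277).

Next I fit the stand pose to these.

```bash
cat > fit.py <<'E'
from bench import robot
import numpy as np
from scipy.optimize import least_squares
from scipy.spatial.transform import Rotation as R
O=dict(top=(195,150),side=(222,160))
M={n:(robot.camera_model(n)["camera_matrix"],robot.camera_model(n)["extrinsics"]) for n in O}
def proj(n,p):
    K,E=map(np.array,M[n]);q=K@(E[:3,:3]@p+E[:3,3]);return q[:2]/q[2]
h=.1425
def pts(v):
    hub=v[:3];Rb=(R.from_euler('z',v[3])*R.from_euler('y',-.45)).as_matrix()
    L={'tray':[0,0,.023]}
    for k,a in zip('BAC',(0,120,240)):
        t=v[4]+np.radians(a);L['buf'+k]=[.108*np.cos(t),.108*np.sin(t),.05]
    px,py=v[5:7];L['bolt']=[px,py,.006]
    a=np.radians(-50);L['pin']=[px+.058*np.cos(a),py+.058*np.sin(a),.034]
    for k,x,y in(('UL',h,h),('UR',h,-h),('LL',-h,h),('LR',-h,-h)):L[k]=[x,y,-.026]
    return {k:hub+Rb@np.array(q) for k,q in L.items()},Rb
obs={'top':dict(bufA=(375,175),bufB=(621,409),bufC=(291,482),tray=(433,333),bolt=(139,265),pin=(215,230),UL=(207,33),UR=(718,97),LL=(178,490),LR=(655,550)),
'side':dict(bufA=(252,103),bufB=(519,80),bufC=(567,328),tray=(421,215),bolt=(293,413),pin=(275,275),UL=(47,297),LL=(570,592),LR=(652,262))}
def res(v,full=False):
    P,_=pts(v);r={(n,k):proj(n,P[k])-(np.array(o)/5.4-.5+O[n]) for n in obs for k,o in obs[n].items()}
    return r if full else np.concatenate(list(r.values()))
def solve():
    return least_squares(res,[.55,0,.15,-.1,-1.5,.08,.17],loss='soft_l1').x
if __name__=="__main__":
    v=solve();print(np.round(v,4))
    for k,r in res(v,True).items():print(k,np.round(r,2))
    P,_=pts(v)
    for k,p in P.items():print(k,np.round(p,4))
    np.save('v.npy',v)
E
python3 fit.py
```

```text
[ 0.5032 -0.0475  0.1411 -0.1131 -1.7345  0.0161  0.1673]
('top', 'bufA') [0.15 0.16]
('top', 'bufB') [-0.01 -0.15]
('top', 'bufC') [ 0.42 -0.17]
('top', 'tray') [-0.05  0.94]
('top', 'bolt') [-0.11  0.39]
('top', 'pin') [-0.01  0.28]
('top', 'UL') [-0.51  0.94]
('top', 'UR') [ 0.37 -0.53]
('top', 'LL') [-0.43  1.75]
('top', 'LR') [0.07 0.33]
('side', 'bufA') [-0.26  1.47]
('side', 'bufB') [-0.38  1.49]
('side', 'bufC') [-0.82  0.9 ]
('side', 'tray') [ 0.03 -0.83]
('side', 'bolt') [-0.2  -0.55]
('side', 'pin') [-0.24  0.24]
('side', 'UL') [-0.07 -1.22]
('side', 'LL') [-1.25 -1.29]
('side', 'LR') [ 0.42 -0.01]
tray [ 0.4933 -0.0463  0.1618]
bufB [ 0.4538 -0.1491  0.1784]
bufA [ 0.5763 -0.0175  0.23  ]
bufC [0.4146 0.0316 0.1498]
bolt [0.5339 0.1174 0.1534]
pin [0.5501 0.0709 0.1949]
UL [0.658  0.0784 0.1796]
UR [ 0.6259 -0.2048  0.1796]
LL [0.403  0.1073 0.0557]
LR [ 0.3709 -0.1758  0.0557]
```

The fit is good to about 1 px, roughly 3 mm. Next is a planning helper that gives bed-frame targets as move units.

```bash
cat > plan.py <<'E'
from bench import robot
import numpy as np
from scipy.spatial.transform import Rotation as R
from fit import pts
v=np.load('v.npy');_,Rb=pts(v);hub=v[:3];piv=v[5:7]
def u(d):return np.array([np.cos(np.radians(d)),np.sin(np.radians(d))])
def pin(q):return piv+.058*u(-50+np.degrees(q))
def here():
    s=robot.state();R0=R.from_quat(s["eef_rot"],scalar_first=True)
    p=Rb.T@(s["position"]-hub);x=Rb.T@R0.as_matrix();p=p+x[:,2]*robot.tip_extent
    print("t",round(s["time_s"],2),"tip bed mm",np.round(p*1e3,1),"phi",round(np.degrees(np.arctan2(x[1,0],x[0,0])),1),"z",np.round(x[:,2],2),"F bed",np.round(Rb.T@s["ft_force"],1),"grip",round(s["grip_width"],2),"ext",robot.tip_extent,"j",np.round(s["joint_pos"],2))
def inc(x,y,hgt,phi):
    "tip target in bed frame (m), tool x angle phi (deg)"
    s=robot.state();R0=R.from_quat(s["eef_rot"],scalar_first=True)
    z=np.array([0,0,-1.]);xx=np.array([*u(phi),0]);T=Rb@np.c_[xx,np.cross(z,xx),z]
    p=hub+Rb@np.array([x,y,hgt+robot.tip_extent])
    d=R0.inv().apply(p-s["position"])/.025;w=(R0.inv()*R.from_matrix(T)).as_rotvec()/np.radians(8)
    print(np.round(d,2).tolist(),np.round(w,2).tolist());return p
E
python3 - <<'E'
from plan import *
here();print(inc(.023,.123,.07,35))
E
```

```text
t 0.2 tip bed mm [-243.3  505.3  217. ] phi 157.5 z [-0.44 -0.   -0.9 ] F bed [-0.5  0.4  0.4] grip 1.0 ext 0.011 j [-1.14  0.31  0.01  1.51 -0.    1.32 -0.03]
[-16.54, -10.16, 0.72] [-3.92, -0.49, 15.26]
[0.50266857 0.07638862 0.22399518]
```

{"name": "move_arm", "arguments": {
  "increments": [
    [1,[-0.5,-0.3,-1],[-0.2,0,0.8]],
    [1,[-1.5,-0.9,-1.3],[-0.4,-0.05,1.6]],
    [1,[-2.5,-1.5,-1.3],[-0.6,-0.08,2.5]],
    [1,[-3.5,-2.1,-1.3],[-0.85,-0.1,3.4]],
    [1,[-4.5,-2.8,-1.3],[-1.1,-0.13,4.3]],
    [1,[-5.5,-3.4,-1.3],[-1.3,-0.16,5.2]],
    [1,[-6.5,-4,-1.3],[-1.55,-0.2,6.1]],
    [1,[-7.5,-4.6,-1.3],[-1.8,-0.22,7]],
    [1,[-8.5,-5.2,-1.3],[-2,-0.25,7.9]],
    [1,[-9.5,-5.8,-1.3],[-2.25,-0.28,8.8]],
    [1,[-10.5,-6.4,-1.3],[-2.5,-0.31,9.7]],
    [1,[-11.5,-7.1,-1.3],[-2.7,-0.34,10.6]],
    [1,[-12.5,-7.7,-1.3],[-2.95,-0.37,11.5]],
    [1,[-13.5,-8.3,-1.3],[-3.2,-0.4,12.4]],
    [1,[-14.5,-8.9,-1.3],[-3.4,-0.43,13.3]],
    [1,[-15.5,-9.5,-1.3],[-3.65,-0.46,14.2]],
    [1,[-16.54,-10.16,-1.3],[-3.92,-0.49,15.26]],
    [1,[-16.54,-10.16,-1.3],[-3.92,-0.49,15.26]],
    [1,[-16.54,-10.16,-1.3],[-3.92,-0.49,15.26]]
  ]
}}

```text
time_s: 2.1
position: [0.5022, 0.0762, 0.2742]
eef_rot: [0.079, 0.945, 0.24, 0.208]
ft_force: [-0.3, 1.4, 0.1]
grip_width: -0.001
```

```bash
cat > look.py <<'E'
import sys,cv2,numpy as np
from bench import robot
from plan import here
O=dict(top=(195,150),side=(222,140))
if len(sys.argv)>2: O[sys.argv[1]]=tuple(map(int,sys.argv[3:5])) if len(sys.argv)>4 else O[sys.argv[1]]
n=sys.argv[1];x,y=O[n];im=robot.capture(n)[y:y+110,x:x+145,::-1]
cv2.imwrite(f"pics/{sys.argv[2]}.png",cv2.resize(im,None,fx=5.4,fy=5.4,interpolation=cv2.INTER_CUBIC))
E
python3 - <<'E'
from plan import *
here();print(inc(.023,.123,.013,35))
E
python3 look.py side s2
```

```text
t 2.1 tip bed mm [ 44.5 122.8 115.4] phi 35.0 z [-0. -0. -1.] F bed [-0.4  1.4  0.3] grip -0.0 ext 0.011 j [-0.71 -0.1   0.37  1.97  0.29  0.87 -1.55]
[-0.7, -0.5, 4.1] [-0.0, 0.01, 0.0]
[0.52730312 0.07358983 0.1726697 ]
```

View pics/s2.png

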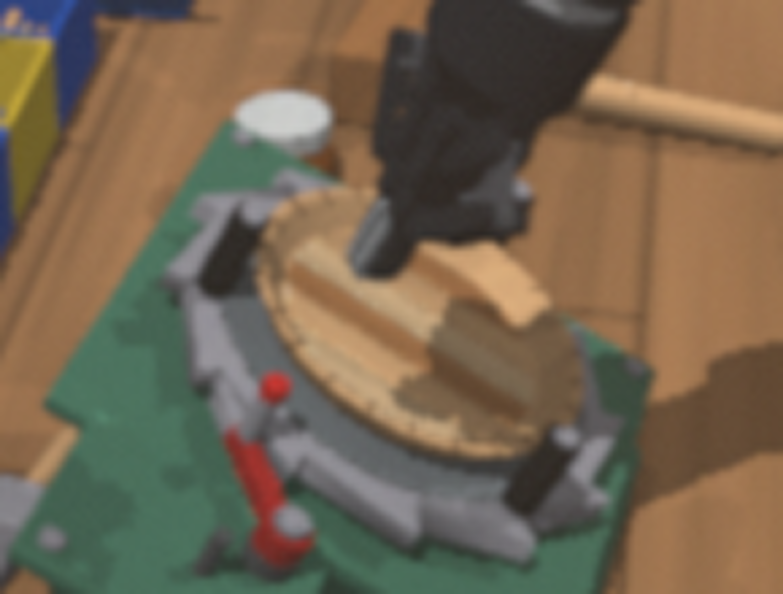

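The view shows the shut fingertip at about (375,268), above the tray; the red cap is at (275,385). I'll check the tip length against its projection.

```bash
python3 - <<'E'
from plan import *
from fit import proj
s=robot.state();R0=R.from_quat(s["eef_rot"],scalar_first=True).as_matrix()
for e in (0,.011,.024):
  for x in(-.011,0,.011):
    for y in(-.0145,.0145):
     print(e,x,y,np.round((proj("side",s["position"]+R0@[x,y,e])-[222,140]+.5)*5.4))
E
```

```text
0 -0.011 -0.0145 [408. 282.]
0 -0.011 0.0145 [388. 237.]
0 0 -0.0145 [387. 279.]
0 0 0.0145 [368. 234.]
0 0.011 -0.0145 [366. 277.]
0 0.011 0.0145 [347. 231.]
0.011 -0.011 -0.0145 [397. 299.]
0.011 -0.011 0.0145 [378. 254.]
0.011 0 -0.0145 [376. 296.]
0.011 0 0.0145 [357. 251.]
0.011 0.011 -0.0145 [355. 294.]
0.011 0.011 0.0145 [336. 248.]
0.024 -0.011 -0.0145 [384. 319.]
0.024 -0.011 0.0145 [365. 274.]
0.024 0 -0.0145 [363. 317.]
0.024 0 0.0145 [345. 271.]
0.024 0.011 -0.0145 [342. 314.]
0.024 0.011 0.0145 [324. 268.]
```

Tip extent of 0.011 m matches the picture. Descending down-slope of the pin.

{"name": "move_arm", "arguments": {
  "increments": [
    [1,[-0.35,-0.25,0.8],[0,0,0]],
    [1,[-0.7,-0.5,1.8],[0,0,0]],
    [1,[-0.7,-0.5,2.6],[0,0,0]],
    [1,[-0.7,-0.5,3.3],[0,0,0]],
    [1,[-0.7,-0.5,3.8],[0,0,0]],
    [1,[-0.7,-0.5,4.1],[0,0,0]],
    [1,[-0.7,-0.5,4.1],[0,0,0]]
  ]
}}

```text
time_s: 2.85
position: [0.5265, 0.0752, 0.1716]
eef_rot: [0.079, 0.945, 0.242, 0.207]
ft_force: [-0.6, -0.5, 0.1]
grip_width: 0.005
```

```bash
python3 - <<'E'
from plan import *
here();print("pin0",pin(0))
for q,phi in((-.1,35),(0,38),(.3,48),(.6,58),(.9,68),(1.1,75),(1.2,78)):
    c=pin(q)-.018*u(phi);print(q,np.round(c*1e3),end=' ');inc(*c,.013,phi)
E
python3 look.py side s3
```

```text
t 2.85 tip bed mm [ 21.6 124.5  12.5] phi 35.2 z [-0.  0. -1.] F bed [-0.4 -0.6  0.3] grip 0.0 ext 0.011 j [-0.68  0.07  0.41  2.09  0.25  0.58 -1.52]
pin0 [0.05335091 0.12286947]
-0.1 [ 34. 109.] [0.05, 0.79, -0.02] [-0.01, 0.01, 0.02]
0 [ 39. 112.] [0.28, 0.82, -0.02] [-0.01, 0.01, -0.35]
0.3 [ 53. 122.] [0.97, 0.78, -0.02] [-0.01, 0.01, -1.6]
0.6 [ 62. 136.] [1.61, 0.55, -0.02] [-0.02, 0.01, -2.85]
0.9 [ 67. 152.] [2.13, 0.15, -0.02] [-0.02, 0.01, -4.1]
1.1 [ 68. 163.] [2.4, -0.19, -0.02] [-0.02, 0.01, -4.98]
1.2 [ 67. 168.] [2.5, -0.38, -0.02] [-0.02, 0.01, -5.35]
```

View pics/s3.png

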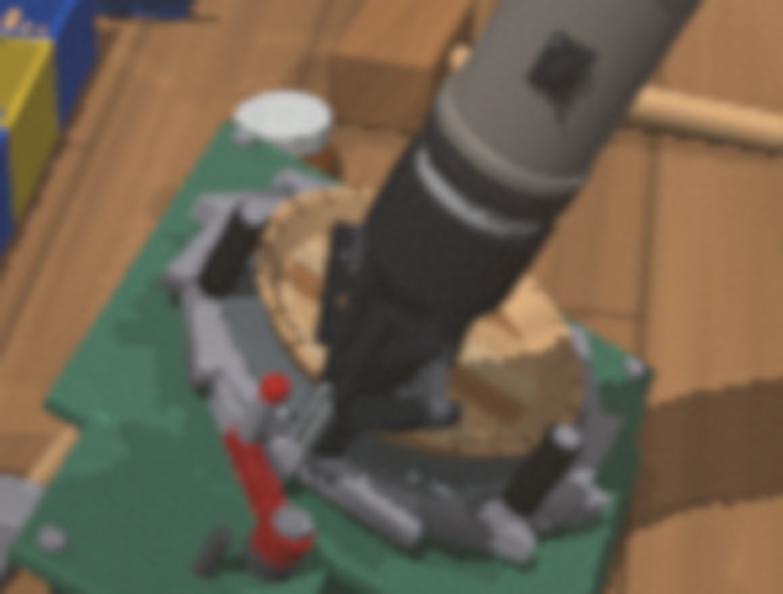

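The finger is down-slope and right of the pin and clear of the tray: tip about (320,455), red cap (275,385). Sweeping now.

{"name": "move_arm", "arguments": {
  "increments": [
    [1,[0,0.3,0],[0,0,0]],
    [1,[0,0.6,0],[0,0,0]],
    [1,[0.05,0.79,0],[0,0,0]],
    [1,[0.17,0.81,0],[0,0,-0.2]],
    [1,[0.28,0.82,0],[0,0,-0.35]],
    [1,[0.45,0.82,0],[0,0,-0.7]],
    [1,[0.62,0.81,0],[0,0,-1]],
    [1,[0.8,0.8,0],[0,0,-1.3]],
    [1,[0.97,0.78,0],[0,0,-1.6]],
    [1,[1.13,0.73,0],[0,0,-1.9]],
    [1,[1.3,0.68,0],[0,0,-2.2]],
    [1,[1.46,0.62,0],[0,0,-2.5]],
    [1,[1.61,0.55,0],[0,0,-2.85]],
    [1,[1.75,0.46,0],[0,0,-3.2]]
  ]
}}

```text
time_s: 4.3
position: [0.5668, 0.0872, 0.1913]
eef_rot: [0.123, 0.867, 0.446, 0.186]
ft_force: [0.3, -0.6, 0.2]
grip_width: 0.002
```

```bash
python3 - <<'E'
from plan import *
here()
for q,phi in((.6,58),(.7,61),(.8,65),(.9,68),(1.,71),(1.1,75),(1.2,78)):
    c=pin(q)-.018*u(phi);print(q,np.round(c*1e3),end=' ');inc(*c,.013,phi)
E
python3 look.py side s4
```

```text
t 4.3 tip bed mm [ 65.  141.   13.4] phi 60.9 z [-0.  0. -1.] F bed [ 0.4 -0.5  0.1] grip 0.0 ext 0.011 j [-0.62  0.14  0.37  1.97  0.19  0.64 -1.01]
0.6 [ 62. 136.] [-0.21, -0.0, 0.01] [-0.01, -0.01, 0.37]
0.7 [ 64. 142.] [0.01, -0.03, 0.01] [-0.01, -0.01, -0.01]
0.8 [ 66. 147.] [0.23, -0.07, 0.01] [-0.01, -0.01, -0.51]
0.9 [ 67. 152.] [0.44, -0.14, 0.01] [-0.01, -0.01, -0.88]
1.0 [ 68. 158.] [0.64, -0.23, 0.02] [-0.01, -0.01, -1.26]
1.1 [ 68. 163.] [0.83, -0.33, 0.02] [-0.01, -0.01, -1.76]
1.2 [ 67. 168.] [1.0, -0.45, 0.02] [-0.01, -0.01, -2.13]
```

View pics/s4.png

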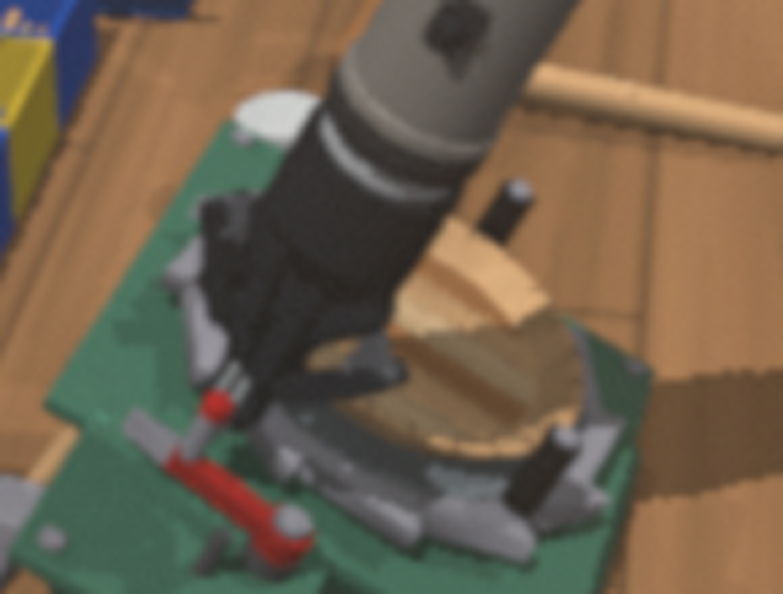

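The pawl has swung well out and follows the finger; its cap is at (217,405), touching the tip, and the arm is near q of about 0.75. I'll push on past the balance point, slowly at the end, then back off upwards.

{"name": "move_arm", "arguments": {
  "increments": [
    [1,[0.12,-0.05,0],[0,0,-0.25]],
    [1,[0.23,-0.07,0],[0,0,-0.5]],
    [1,[0.33,-0.1,0],[0,0,-0.7]],
    [1,[0.44,-0.14,0],[0,0,-0.9]],
    [1,[0.54,-0.18,0],[0,0,-1.1]],
    [1,[0.64,-0.23,0],[0,0,-1.3]],
    [1,[0.74,-0.28,0],[0,0,-1.5]],
    [1,[0.83,-0.33,0],[0,0,-1.76]],
    [1,[0.92,-0.39,0],[0,0,-1.9]],
    [1,[1.0,-0.45,0],[0,0,-2.1]],
    [1,[1.0,-0.45,0],[0,0,-2.1]],
    [1,[0.7,-0.3,0],[0,0,-2.1]],
    [1,[0.3,-0.1,-0.5],[0,0,-2.1]],
    [1,[0,0,-1.8],[0,0,-2.1]],
    [1,[-0.2,0,-3.4],[0,0,-2.1]],
    [1,[-0.2,0,-3.4],[0,0,-2.1]]
  ]
}}

```text
time_s: 5.95
position: [0.5292, 0.0875, 0.2727]
eef_rot: [0.15, 0.791, 0.567, 0.171]
ft_force: [0.9, 0.3, 0.6]
grip_width: 0.001
```

```bash
python3 - <<'E'
from plan import *
here()
bt=np.degrees(v[4]);print("buf ang",bt)
for d in(0,29.5):
    b=.108*u(bt+d);print(np.round(b*1e3))
b=.108*u(bt)-.036*u(bt+90)
inc(*b,.10,-5);inc(*b,.10,175);inc(*b,.028,-5)
E
python3 look.py side s5
```

```text
t 5.95 tip bed mm [ 66.9 137.1 103. ] phi 77.7 z [ 0.01  0.01 -1.  ] F bed [1.  0.4 0.2] grip 0.0 ext 0.011 j [-0.63 -0.03  0.31  1.92  0.25  0.84 -0.78]
buf ang -99.3778637325018
[ -18. -107.]
[  37. -101.]
[-10.31, -2.65, 0.01] [-0.01, -0.09, 10.33]
[-10.31, -2.65, 0.01] [0.09, -0.01, -12.17]
[-10.34, -2.67, 2.89] [-0.01, -0.09, 10.33]
```

View pics/s5.png

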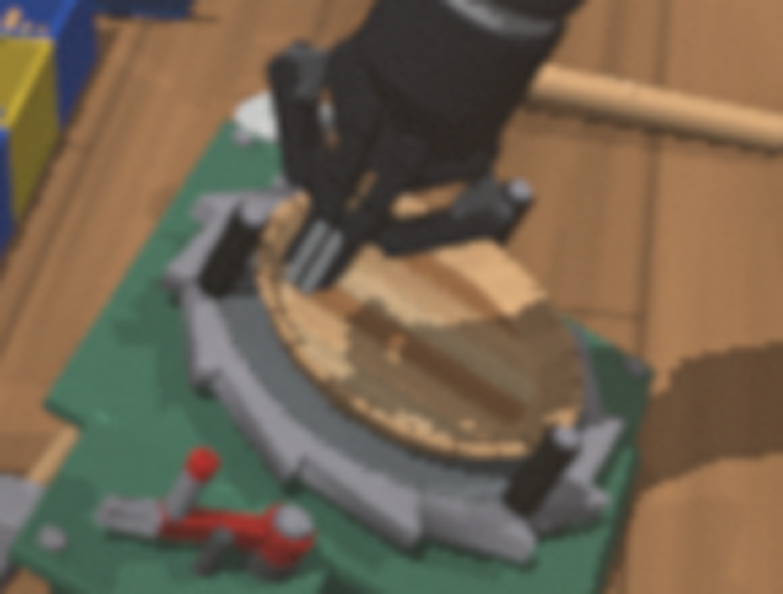

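The pawl lies on its rest at left: cap (203,463), arm against the post. Now I cross over the tray to the down-slope side of the right buffer.

{"name": "move_arm", "arguments": {
  "increments": [
    [1,[-0.9,-0.2,0],[0,0,0.9]],
    [1,[-1.8,-0.45,0],[0,0,1.8]],
    [1,[-2.7,-0.7,0],[0,0,2.7]],
    [1,[-3.6,-0.9,0],[0,0,3.6]],
    [1,[-4.5,-1.15,0],[0,0,4.5]],
    [1,[-5.4,-1.4,0],[0,0,5.4]],
    [1,[-6.3,-1.6,0],[0,0,6.3]],
    [1,[-7.2,-1.85,0],[0,0,7.2]],
    [1,[-8.1,-2.1,0],[0,0,8.1]],
    [1,[-9,-2.3,0],[0,-0.05,9]],
    [1,[-9.8,-2.5,0],[0,-0.09,9.8]],
    [1,[-10.32,-2.65,0],[0,-0.09,10.33]],
    [1,[-10.32,-2.65,0],[0,-0.09,10.33]],
    [1,[-10.33,-2.66,1],[0,-0.09,10.33]],
    [1,[-10.34,-2.67,2],[0,-0.09,10.33]],
    [1,[-10.34,-2.67,2.9],[0,-0.09,10.33]],
    [1,[-10.34,-2.67,2.9],[0,-0.09,10.33]]
  ]
}}

```text
time_s: 7.7
position: [0.4252, -0.1392, 0.1479]
eef_rot: [0.004, 0.971, -0.096, 0.218]
ft_force: [-0.4, 0.7, -0.1]
grip_width: -0.002
```

```bash
cat > b.py <<'E'
from plan import *
here();bt=np.degrees(v[4])
for d in(-.1,0,.1,.2,.3,.4,.45,.5,.515):
    phi=-5+np.degrees(d)*.8
    b=.108*u(bt+np.degrees(d))-.021*u(phi);print(d,np.round(b*1e3),round(phi),end=' ');inc(*b,.028,phi)
E
python3 b.py; python3 look.py top t5
```

```text
t 7.7 tip bed mm [ -57.7 -100.    24.3] phi -4.8 z [-0.01 -0.   -1.  ] F bed [-0.5  0.7  0.1] grip -0.0 ext 0.011 j [-0.23 -0.1   0.56  2.31 -0.09  0.49 -1.36]
-0.1 [ -49. -101.] -10 [0.35, 0.0, -0.15] [0.02, 0.08, 0.6]
0 [ -39. -105.] -5 [0.77, 0.13, -0.15] [0.02, 0.08, 0.02]
0.1 [ -28. -108.] 0 [1.21, 0.21, -0.16] [0.01, 0.08, -0.55]
0.2 [ -17. -109.] 4 [1.65, 0.24, -0.16] [0.01, 0.08, -1.12]
0.3 [  -6. -110.] 9 [2.08, 0.23, -0.17] [0.01, 0.08, -1.69]
0.4 [   5. -110.] 13 [2.52, 0.18, -0.17] [0.0, 0.08, -2.27]
0.45 [  10. -109.] 16 [2.73, 0.14, -0.18] [0.0, 0.08, -2.55]
0.5 [  16. -108.] 18 [2.94, 0.09, -0.18] [0.0, 0.08, -2.84]
0.515 [  17. -108.] 19 [3.01, 0.07, -0.18] [0.0, 0.08, -2.93]
```

View pics/t5.png

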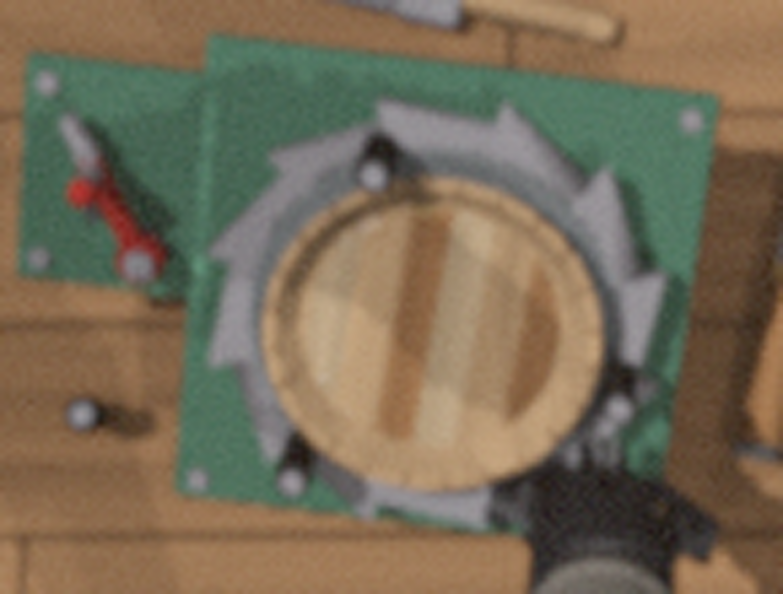

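The finger tip is about (600,440), below the right buffer cap (619,407). The pawl is at rest, and buffers A (375,175) and C (291,482) haven't moved. I'll push slowly to about 0.42 rad, then measure.

{"name": "move_arm", "arguments": {
  "increments": [
    [1,[0.35,0.05,-0.1],[0,0.05,0.2]],
    [1,[0.6,0.1,-0.15],[0,0.08,0]],
    [1,[0.77,0.13,-0.15],[0,0.08,0]],
    [1,[0.92,0.16,-0.15],[0,0.08,-0.2]],
    [1,[1.07,0.19,-0.15],[0,0.08,-0.35]],
    [1,[1.21,0.21,-0.16],[0,0.08,-0.55]],
    [1,[1.36,0.22,-0.16],[0,0.08,-0.75]],
    [1,[1.5,0.23,-0.16],[0,0.08,-0.95]],
    [1,[1.65,0.24,-0.16],[0,0.08,-1.12]],
    [1,[1.8,0.24,-0.16],[0,0.08,-1.3]],
    [1,[1.94,0.24,-0.17],[0,0.08,-1.5]],
    [1,[2.08,0.23,-0.17],[0,0.08,-1.7]],
    [1,[2.2,0.22,-0.17],[0,0.08,-1.85]],
    [1,[2.3,0.21,-0.17],[0,0.08,-2]],
    [1,[2.4,0.2,-0.17],[0,0.08,-2.1]],
    [1,[2.5,0.18,-0.17],[0,0.08,-2.27]],
    [1,[2.5,0.18,-0.17],[0,0.08,-2.27]]
  ]
}}

```text
time_s: 9.45
position: [0.4792, -0.1554, 0.1801]
eef_rot: [0.039, 0.973, 0.059, 0.221]
ft_force: [0.2, 0.2, -0.6]
grip_width: 0.001
```

```bash
python3 b.py; python3 look.py top t6
```

```text
t 9.45 tip bed mm [   6.5 -110.    29.3] phi 13.4 z [ 0. -0. -1.] F bed [-0.1  0.2 -0.7] grip 0.0 ext 0.011 j [-0.27 -0.02  0.62  2.16 -0.17  0.57 -0.97]
-0.1 [ -49. -101.] -10 [-2.07, -0.87, 0.04] [0.01, -0.03, 2.87]
0 [ -39. -105.] -5 [-1.7, -0.62, 0.04] [0.01, -0.03, 2.3]
0.1 [ -28. -108.] 0 [-1.31, -0.41, 0.05] [0.01, -0.02, 1.72]
0.2 [ -17. -109.] 4 [-0.91, -0.24, 0.05] [0.01, -0.02, 1.15]
0.3 [  -6. -110.] 9 [-0.49, -0.11, 0.05] [0.01, -0.02, 0.58]
0.4 [   5. -110.] 13 [-0.06, -0.02, 0.05] [0.01, -0.02, 0.01]
0.45 [  10. -109.] 16 [0.16, 0.01, 0.05] [0.01, -0.02, -0.28]
0.5 [  16. -108.] 18 [0.37, 0.02, 0.05] [0.01, -0.02, -0.57]
0.515 [  17. -108.] 19 [0.44, 0.03, 0.05] [0.01, -0.02, -0.65]
```

View pics/t6.png

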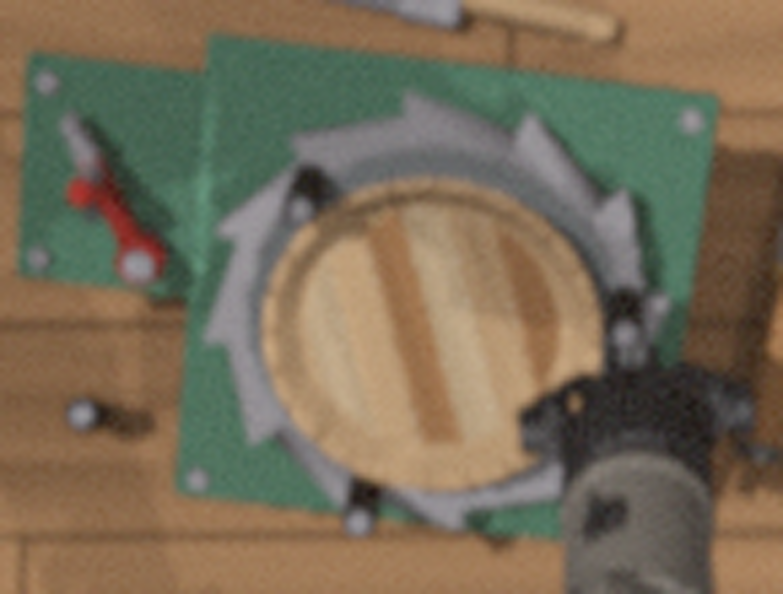

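Caps have moved to A (302,207), B (625,333) and C (359,521). I'll compute the turn from these and from the tooth tips.

```bash
cat > ang.py <<'E'
from plan import *
from fit import proj,M
from scipy.optimize import least_squares
def bp(px,h,n="top",o=(195,150)):
    K,E=map(np.array,M[n]);p=np.array(px)/5.4-.5+o
    d=Rb.T@(E[:3,:3].T@np.linalg.solve(K,[*p,1]));c=Rb.T@(-E[:3,:3].T@E[:3,3]-hub)
    return (c+d*(h-c[2])/d[2])[:2]
def A(ps,h):
    P=np.array([bp(p,h) for p in ps]);return np.degrees(np.arctan2(P[:,1],P[:,0])),np.hypot(*P.T)*1e3
if __name__=="__main__":
    a0=A([(375,175),(621,409),(291,482)],.05);a1=A([(302,207),(625,333),(359,521)],.05)
    print(a0,a1,"turn",np.radians((a1[0]-a0[0]+180)%360-180))
    t0=A([(377,98),(505,103),(608,165),(664,273)],0);t1=A([(408,90),(530,115),(626,190),(294,140),(221,235)],0)
    print("tips0",t0[0]%30,t0[1]);print("tips1",t1[0]%30,t1[1])
    n=piv+.088*u(-50);print("nose",np.degrees(np.arctan2(n[1],n[0]))%30,np.hypot(*n))
E
python3 ang.py
```

```text
(array([ 20.76929656, -99.62846059, 140.3618877 ]), array([108.55774636, 108.17112526, 109.3271176 ])) (array([ 43.74463396, -75.40806123, 163.80614997]), array([109.40883895, 106.84941134, 108.07222568])) turn [0.40099528 0.42272572 0.40917957]
tips0 [18.89611136 19.04717397 20.58038371 19.70851028] [134.79285408 135.03562549 134.15520737 131.12211125]
tips1 [11.52403597 12.62542463 13.06781975 11.43107165 12.797735  ] [136.71930448 133.40824407 132.33043535 131.21083933 129.0081491 ]
nose 23.976895470075597 0.12350471806447534
```

It has turned about 0.41 rad so far. I'll add about 0.10 and then back off and lift.

{"name": "move_arm", "arguments": {
  "increments": [
    [1,[0.1,0.01,0],[0,0,-0.15]],
    [1,[0.2,0.02,0],[0,0,-0.3]],
    [1,[0.3,0.02,0],[0,0,-0.45]],
    [1,[0.38,0.03,0],[0,0,-0.6]],
    [1,[0.38,0.03,0],[0,0,-0.6]],
    [1,[0.38,0.03,0],[0,0,-0.6]],
    [1,[0.1,0,0],[0,0,-0.6]],
    [1,[-0.4,0,0],[0,0,-0.6]],
    [1,[-0.6,0,-0.8],[0,0,-0.6]],
    [1,[-0.6,0,-2],[0,0,-0.6]],
    [1,[-0.6,0,-3],[0,0,-0.6]],
    [1,[-0.6,0,-3],[0,0,-0.6]]
  ]
}}

```text
time_s: 10.7
position: [0.4334, -0.1542, 0.2442]
eef_rot: [0.049, 0.969, 0.099, 0.223]
ft_force: [0.4, -0.0, 0.3]
grip_width: 0.0
```

```bash
python3 - <<'E'
from plan import *
here()
c=pin(1.4)+.034*u(110);print(c)
inc(*c,.10,105);inc(*c,.013,105)
E
python3 look.py top t7
```

```text
t 10.7 tip bed mm [  -6.6 -114.   106.8] phi 18.1 z [ 0.01  0.   -1.  ] F bed [0.5 0.  0.1] grip 0.0 ext 0.011 j [-0.24 -0.23  0.54  2.14  0.04  0.75 -1.07]
[0.0545613  0.22843708]
[6.59, -12.26, 0.3] [0.07, -0.04, -10.86]
[6.55, -12.27, 3.78] [0.07, -0.04, -10.86]
```

View pics/t7.png

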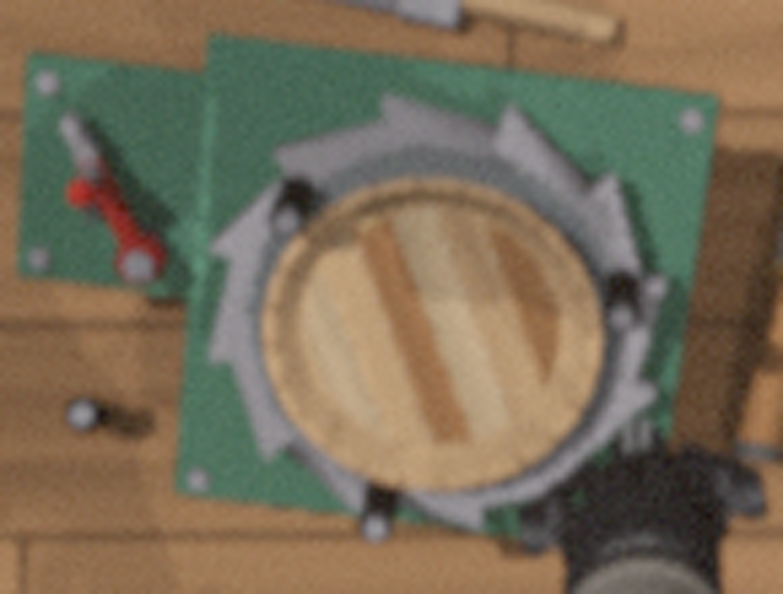

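```bash
python3 - <<'E'
from ang import *
a0=A([(375,175),(621,409),(291,482)],.05);a1=A([(289,218),(621,312),(375,526)],.05)
print("turn",np.radians((a1[0]-a0[0]+180)%360-180))
t0=A([(377,98),(505,103),(608,165),(664,273)],0);t1=A([(385,96),(512,107),(612,177),(279,152),(217,248)],0)
print(t0[0]%30,t1[0]%30)
# pin cap rest check
P=bp((81,192),.034)-piv;print("pin rest",np.hypot(*P),np.degrees(np.arctan2(*P[::-1])),"q",np.arctan2(*P[::-1])+np.radians(50))
# image-registration of wheel ring: rectify two frames to bed plane, polar, phase correlate
E
python3 - <<'E'
import cv2,numpy as np
from ang import *
# polar sample of tooth annulus r 119..131mm at h=0 for t5,t7 (zoomed pngs), correlate
def ring(f):
    im=cv2.cvtColor(cv2.imread(f"pics/{f}.png"),cv2.COLOR_BGR2HSV)[:,:,1].astype(np.float32)
    th=np.radians(np.arange(-60,190,.25));out=[]
    for r in np.arange(.119,.131,.001):
        q=np.array([(proj("top",hub+Rb@[r*np.cos(t),r*np.sin(t),0])-[195,150]+.5)*5.4 for t in th],np.float32)
        out.append(cv2.remap(im,q[None,:,0],q[None,:,1],1)[0])
    return np.mean(out,0)
a,b,c=ring("t5"),ring("t6"),ring("t7")
for x,l in((b,"t6"),(c,"t7")):
    best=[(np.corrcoef(a[60:-180],x[60+s:len(x)-180+s])[0,1],s*.25) for s in range(-50,160)]
    best=sorted(best)[::-1][:4];print(l,[(round(k,3),np.radians(s).round(3)) for k,s in best])
E
```

```text
turn [0.48833637 0.53924582 0.49604841]
[18.89611136 19.04717397 20.58038371 19.70851028] [16.97618722 17.21784837 17.72476835 16.24135852 16.4365374 ]
pin rest 0.05929165580906176 29.39805931308454 q 1.3857575547070726
t6 [(np.float64(0.97), np.float64(0.406)), (np.float64(0.968), np.float64(0.41)), (np.float64(0.967), np.float64(0.401)), (np.float64(0.961), np.float64(0.415))]
t7 [(np.float64(0.961), np.float64(0.497)), (np.float64(0.96), np.float64(0.493)), (np.float64(0.956), np.float64(0.502)), (np.float64(0.953), np.float64(0.489))]
```

The turn is about 0.497 rad, so the wheel is at roughly 0.36–0.45, inside the window. Moving to the far side of the resting pin.

{"name": "move_arm", "arguments": {
  "increments": [
    [1,[0.3,-0.6,0],[0,0,-0.6]],
    [1,[0.8,-1.5,0.1],[0,0,-1.4]],
    [1,[1.3,-2.5,0.1],[0,0,-2.3]],
    [1,[1.9,-3.5,0.1],[0,0,-3.2]],
    [1,[2.4,-4.5,0.1],[0,0,-4.1]],
    [1,[3,-5.5,0.1],[0,0,-5]],
    [1,[3.5,-6.5,0.1],[0,0,-5.9]],
    [1,[4,-7.5,0.1],[0,0,-6.8]],
    [1,[4.6,-8.5,0.2],[0,0,-7.7]],
    [1,[5.1,-9.5,0.2],[0,0,-8.6]],
    [1,[5.7,-10.5,0.3],[0,0,-9.5]],
    [1,[6.2,-11.5,0.3],[0,0,-10.3]],
    [1,[6.57,-12.26,0.3],[0.07,-0.04,-10.86]],
    [1,[6.57,-12.26,0.3],[0.07,-0.04,-10.86]],
    [1,[6.57,-12.26,1.3],[0.07,-0.04,-10.86]],
    [1,[6.55,-12.27,2.5],[0.07,-0.04,-10.86]],
    [1,[6.55,-12.27,3.4],[0.07,-0.04,-10.86]],
    [1,[6.55,-12.27,3.78],[0.07,-0.04,-10.86]],
    [1,[6.55,-12.27,3.78],[0.07,-0.04,-10.86]]
  ]
}}

```text
time_s: 12.65
position: [0.5656, 0.1735, 0.1817]
eef_rot: [0.183, 0.637, 0.739, 0.122]
ft_force: [0.3, -0.0, -0.1]
grip_width: -0.003
```

```bash
python3 - <<'E'
from plan import *
here()
for q,phi in((1.5,110),(1.4,108),(1.2,103),(1.,97),(.9,93),(.8,88),(.7,82),(.6,76),(.5,70)):
    c=pin(q)+.018*u(phi);print(q,np.round(c*1e3),end=' ');inc(*c,.013,phi)
E
```

```text
t 12.65 tip bed mm [ 51.  226.6   9.5] phi 104.9 z [-0.01 -0.   -1.  ] F bed [ 0.2  0.  -0.2] grip -0.0 ext 0.011 j [-0.59  0.2   0.14  1.9   0.33  0.69 -0.53]
1.5 [ 57. 218.] [-0.38, 0.14, -0.14] [-0.05, 0.01, -0.63]
1.4 [ 61. 214.] [-0.6, 0.23, -0.14] [-0.05, 0.01, -0.38]
1.2 [ 67. 203.] [-1.06, 0.37, -0.14] [-0.05, 0.02, 0.24]
1.0 [ 71. 193.] [-1.53, 0.43, -0.14] [-0.05, 0.02, 0.99]
0.9 [ 73. 187.] [-1.76, 0.44, -0.14] [-0.05, 0.02, 1.49]
0.8 [ 75. 181.] [-2.0, 0.44, -0.14] [-0.05, 0.02, 2.12]
0.7 [ 76. 175.] [-2.24, 0.42, -0.14] [-0.05, 0.03, 2.87]
0.6 [ 76. 169.] [-2.48, 0.38, -0.14] [-0.05, 0.03, 3.62]
0.5 [ 76. 163.] [-2.72, 0.32, -0.14] [-0.05, 0.03, 4.37]
```

{"name": "move_arm", "arguments": {
  "increments": [
    [1,[-0.2,0.1,-0.14],[-0.05,0,-0.4]],
    [1,[-0.38,0.14,-0.14],[-0.05,0,-0.6]],
    [1,[-0.6,0.23,-0.14],[-0.05,0,-0.4]],
    [1,[-0.75,0.28,-0.14],[-0.05,0,-0.2]],
    [1,[-0.9,0.33,-0.14],[-0.05,0,0]],
    [1,[-1.06,0.37,-0.14],[-0.05,0.02,0.24]],
    [1,[-1.22,0.39,-0.14],[-0.05,0.02,0.5]],
    [1,[-1.38,0.41,-0.14],[-0.05,0.02,0.75]],
    [1,[-1.53,0.43,-0.14],[-0.05,0.02,1]],
    [1,[-1.65,0.44,-0.14],[-0.05,0.02,1.25]],
    [1,[-1.76,0.44,-0.14],[-0.05,0.02,1.5]],
    [1,[-1.88,0.44,-0.14],[-0.05,0.02,1.8]],
    [1,[-2,0.44,-0.14],[-0.05,0.02,2.1]],
    [1,[-2.12,0.43,-0.14],[-0.05,0.02,2.5]],
    [1,[-2.24,0.42,-0.14],[-0.05,0.02,2.87]],
    [1,[-2.24,0.42,-0.14],[-0.05,0.02,2.87]],
    [1,[-2.24,0.42,-0.14],[-0.05,0.02,2.87]],
    [1,[-1.6,0.42,-0.4],[-0.05,0.02,2.5]],
    [1,[-1,0.3,-1.5],[-0.05,0.02,2]],
    [1,[-0.5,0.2,-3],[-0.05,0.02,1.5]]
  ]
}}

```text
time_s: 14.65
position: [0.5378, 0.1677, 0.2517]
eef_rot: [0.17, 0.708, 0.67, 0.142]
ft_force: [0.7, 1.0, 0.9]
grip_width: 0.0
```

```bash
python3 - <<'E'
from ang import *
import cv2
here()
for n in("top","side"):
    im=robot.capture(n);cv2.imwrite(f"pics/full_{n}.png",im[:,:,::-1])
    hsv=cv2.cvtColor(im,cv2.COLOR_RGB2HSV);m=((hsv[...,0]<6)|(hsv[...,0]>174))&(hsv[...,1]>170)&(hsv[...,2]>80)
    x,y=dict(top=(195,150),side=(222,160))[n];k,lab,st,ce=cv2.connectedComponentsWithStats(m[y:y+110,x:x+145].astype(np.uint8))
    for i in range(1,k):
        if st[i,4]>4:print(n,st[i,4],(ce[i]+[x,y]).round(1))
    for q in(0,.1,.2,1.4):
        pp=pin(q);print(" pin cap",q,proj(n,hub+Rb@[*pp,.033]).round(1),"arm",proj(n,hub+Rb@[*(piv+.5*(pp-piv)),-.002]).round(1))
E
```

```text
t 14.65 tip bed mm [ 57.1 217.7  84.3] phi 93.3 z [-0. -0. -1.] F bed [0.9 1.1 0.5] grip 0.0 ext 0.011 j [-0.63  0.08  0.15  1.86  0.31  0.85 -0.7 ]
top 42 [228.2 193.2]
 pin cap 0 [234.3 192.2] arm [228.2 193.1]
 pin cap 0.1 [233.1 190.8] arm [227.6 192.3]
 pin cap 0.2 [231.7 189.4] arm [226.9 191.7]
 pin cap 1.4 [209.5 185.4] arm [216.1 189.7]
side 53 [269.3 228. ]
side 13 [271.5 239.5]
 pin cap 0 [272.  210.9] arm [270.2 228.6]
 pin cap 0.1 [270.1 210.9] arm [269.3 228.7]
 pin cap 0.2 [268.3 211.1] arm [268.4 228.8]
 pin cap 1.4 [259.  225.1] arm [263.8 236. ]
```

{"name": "move_arm", "arguments": {
  "increments": [
    [1,[0.3,0,-1.5],[0,0,0]],
    [1,[0.8,0,-3],[0,0,0]],
    [1,[2,0,-4.2],[0,0,0]],
    [1,[3,0.5,-5],[0,0,0]],
    [1,[4,2,-5],[0,0,0]],
    [1,[4,3,-5],[0,0,0]],
    [1,[4,3,-5],[0,0,0]]
  ]
}}

```text
time_s: 15.45
position: [0.5605, 0.2751, 0.4032]
eef_rot: [0.171, 0.706, 0.67, 0.151]
ft_force: [0.8, -1.8, -0.2]
grip_width: 0.0
```

```bash
python3 - <<'E'
from ang import *
import cv2
here();Z=[]
for n,(x,y) in dict(top=(195,150),side=(222,160)).items():
    im=robot.capture(n)[y:y+110,x:x+145];bgr=im[...,::-1]
    old=cv2.imread(f"pics/{n}1.png")
    new=cv2.resize(bgr,None,fx=5.4,fy=5.4,interpolation=cv2.INTER_CUBIC);cv2.imwrite(f"pics/{n}9.png",new)
    Z.append(cv2.resize(new[100:550,100:700] if n=="side" else new[20:470,0:600],(395,296)) )
    for nm,z in(("old",old),("new",new)):
        hsv=cv2.cvtColor(z,cv2.COLOR_BGR2HSV);m=((hsv[...,0]<6)|(hsv[...,0]>174))&(hsv[...,1]>150)&(hsv[...,2]>80)
        k,lab,st,ce=cv2.connectedComponentsWithStats(m.astype(np.uint8))
        print(n,nm,[(st[i,4],ce[i].round(1).tolist()) for i in range(1,k) if st[i,4]>60])
c=np.hstack([cv2.resize(cv2.imread("pics/top9.png")[60:420,40:440],(400,360)),cv2.resize(cv2.imread("pics/side9.png")[150:510,120:520],(400,360))])
cv2.imwrite("pics/fin.png",c)
E
```

```text
t 15.45 tip bed mm [132.6 327.1 216.2] phi 93.3 z [ 0.01  0.01 -1.  ] F bed [ 0.8 -1.7 -0.6] grip 0.0 ext 0.011 j [-0.72  0.16  0.08  1.4   0.31  1.24 -0.75]
top old [(np.int32(1939), [179.9, 236.1])]
top new [(np.int32(1909), [180.4, 235.7])]
side old [(np.int32(459), [275.1, 279.0]), (np.int32(3013), [263.4, 391.5])]
side new [(np.int32(516), [274.7, 277.9]), (np.int32(2505), [258.5, 381.3])]
```

View pics/fin.png

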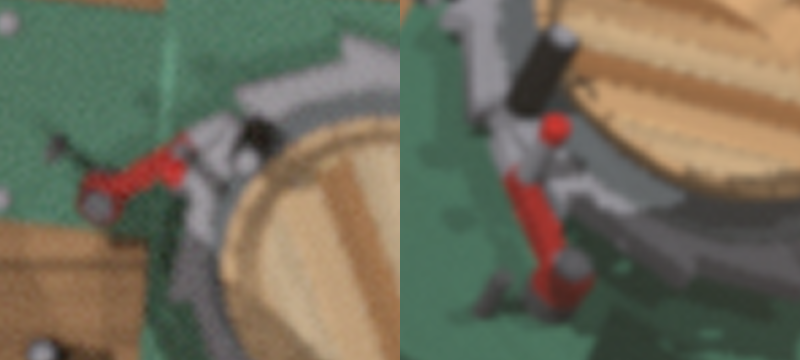

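The pawl is back in a notch, with its cap within 1 zoomed pixel of where it started (0.1 rad would be about 10). I'll check the wheel angle and the loose items by numbers, then hand in.

```bash
python3 - <<'E'
import cv2,numpy as np
from ang import *
def ring(f):
    im=cv2.cvtColor(cv2.imread(f"pics/{f}.png"),cv2.COLOR_BGR2HSV)[:,:,1].astype(np.float32)
    th=np.radians(np.arange(-20,200,.25));out=[]
    for r in np.arange(.119,.131,.001):
        q=np.array([(proj("top",hub+Rb@[r*np.cos(t),r*np.sin(t),0])-[195,150]+.5)*5.4 for t in th],np.float32)
        out.append(cv2.remap(im,q[None,:,0],q[None,:,1],1)[0])
    return np.mean(out,0)
a=ring("t5")
for f in("t7","top9"):
    x=ring(f);print(f,[(round(float(k),3),round(np.radians(s),3)) for k,s in sorted([(np.corrcoef(a[60:-180],x[60+s:len(x)-180+s])[0,1],s*.25) for s in range(60,160)])[::-1][:3]])
old=cv2.resize(cv2.imread("pics/top0.png"),(560,420),interpolation=cv2.INTER_AREA);new=cv2.imread("pics/full_top.png")
for n,(x,y,w,h) in dict(chisel=(332,165,22,72),spare=(200,215,22,22),mallet=(418,175,50,105),glue=(110,152,40,30),stave=(95,245,62,22),wax=(380,160,30,26),brush=(248,135,64,25),dish=(98,198,52,50)).items():
    print(n,round(float(np.abs(old[y:y+h,x:x+w].astype(int)-new[y:y+h,x:x+w]).mean()),1),end='; ')
s=robot.state();print(s["time_s"],np.abs(s["qvel"]).max())
robot.finish_job()
E
```

```text
t7 [(0.907, np.float64(0.497)), (0.907, np.float64(0.493)), (0.902, np.float64(0.502))]
top9 [(0.526, np.float64(0.484)), (0.526, np.float64(0.489)), (0.522, np.float64(0.48))]
chisel 4.2; spare 5.9; mallet 2.7; glue 9.8; stave 12.1; wax 2.8; brush 2.7; dish 3.0; 15.55 0.035529631677828015
the job is handed in; nothing more can be done
```

The job is done and handed in at about 15.6 s of the 62 s allowed. With the fingers shut and only pushing, I swung the red pawl over onto its rest and pushed the right-hand buffer up the slope to turn the wheel back. I then flipped the pawl back and it dropped into the new notch.

- **Wheel:** it had turned back about 0.497 rad before I flipped the pawl. That puts it at roughly 0.36–0.45, inside the 0.33–0.51 window. The start slack was only known as a range.
- **Pawl:** in both views the red pin cap is back within about 1 enlarged pixel of its original seated position, where 0.1 rad would show as about 10. The last picture shows the nose in the notch.
- **Forces:** readings after each move stayed under about 2 N, and the arm was clear of the stand when I handed in.
- **Weaker check:** a final image match of the wheel gave about 0.485 rad, close to 0.497. The match was poor (correlation 0.53), because the pawl and shadows cover part of the teeth.
- **Loose items:** the top view showed no sign that any of them moved. The glue bottle and stave patches differed somewhat more than the rest; I put that down to the arm's shadow but did not check it by eye.

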